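Latch and set the press of a kimchi container

ROBOT

A 7-joint arm with a two-finger parallel gripper is mounted at the origin on the work surface. World frame = base frame: x ahead of the robot, y to its left, z up, the work surface at z = 0. Lengths are in m, angles in degrees, forces in N, time in s.
With the tool pointing down it reaches from about 0.425 to 0.875 m from the base axis. Payload 4.7 kg.
Tool frame: the origin (TCP) lies on the centre line of the jaws, within the pads' length; the fingertips stand 8 mm ahead of it and the grasp point (between the pads) lies 11 mm behind it; z points along the fingers, y is the direction in which the jaws open and shut (so a half turn about z gives the same grasp; the last joint's range is limited). The gripper opens to 87 mm and grips with 3 to 60 N. Pads are 19 mm wide; open, the fingers measure 117 mm over their backs; the gripper's body (75 mm by 190 mm) begins 51 mm behind the grasp point.
Start: joints at [64.521, 18.392, -4.016, 83.108, 1.295, 78.541, -3.26], TCP at [0.288, -0.583, 0.231] pointing down, gripper open.
Joint ranges: [-163.93, 163.93], [-17.29, 119.83], [-79.2, 71.16], [3.27, 140.29], [-89.18, 269.18], [5.43, 117.66], [-154.24, 154.24]. Speed limits (degrees/s): [147.25, 147.25, 180, 180, 180, 180, 180].

INTERFACE

Orientations are given as [roll, pitch, yaw] about the fixed x, y, z axes, in that order (R = Rz(yaw) Ry(pitch) Rx(roll)).
In Python, from cell import env gives the robot as it stands. The module is installed in compiled form; this text tells all that it offers.
- The arm moves only by the tool move_arm, never from a script. Its argument "steps" is a list of rows, each a list of 2 entries, a list of its own where there are three numbers: the shift along the tool's x, y, z in m, then the turn about the tool's z in rad. A call has 1 to 20 rows; each row is the pose to reach, as a shift and turn from the pose commanded when the call began, along the tool's axes at that moment; what a row does not reach only later rows make up. A row lasts 1/8 s, in which the tool goes at most 62.5 mm and 10.7 degrees, less where a joint would pass 70% of its speed; a pose out of reach is approached as far as the arm can. A call with a gripper value outside its range is refused whole. "hand" is the closure, from -1 (fully open) to 1 (shut), set as the call begins (left out, the last holds). The fingers move at their own pace and stop on an object; "squeeze" is the grip in N (left out, the last holds). Time passes only in rows, so rows that repeat a pose let the fingers close. It gives the time, the measured TCP pose, the force and the opening at its end, in the units of the state.
- env.get_obs(): the state, without advancing time (a new reading comes with each control period).
- env.read_camera(name): name is "side" or "top" or "wrist"; returns (picture, depth): 420x560x3 uint8, red, green, blue; 420x560 float32, m along the optical axis (not along the pixel's ray), 0 where there is no reading.
- env.calibration(name): a dict with "intrinsics" (3x3 intrinsics, pixels), "position" and "orientation" of the camera in the world; the wrist camera has in their place "mount" (4x4, takes a point from camera to tool coordinates, whose origin is the TCP and whose axes are the flange's). Camera axes: x right, y up, looking along -z (the intrinsics and any distortion apply to the point x, -y, -z); pixel columns grow to the right and rows downward; lengths in m; the calibration is good to about 2 mm. A picture is of the moment at which its call begins: read the wrist's pose just before it. calibration takes no time and is no camera call.
- env.sign_off(): hands the job in, once; it reports no verdict.
Trained networks look in the newest picture that a camera, given by its name, has taken for a name from the list of things; names that differ only in an ending like _2 or _b are one class to them, and where a whole thing is asked for, a point or a joint stands for the part that bears it (a point fixed in the world has none). Each returns a list of dicts, best first, with "conf" (0 to 1); they miss things now and then, are a little off and sometimes report something else, mostly with a low value. They report only what shows in the picture. A call takes as long as a camera call.
- env.cut_out(camera, query): "region" (420x560 bool, what is visible of it) and "uv" ([column, row] in pixels, amid what is visible of it).
The state is a dict: "time_s": time; "qpos": joint angles; "joint_velocities": joint speeds; "effort": joint torques, N m; "tool_pos": TCP position; "tool_rot": TCP orientation; "force": force on the tool from outside, world axes, zero at the start; "wrist_torque": the same for the moment, N m; "grip_width": finger opening in m.
Only numpy, scipy, OpenCV 4.12 (cv2) and the standard library are available. Lean on these libraries where they do the work, as an engineer would, in place of code of your own. Each camera call takes 0.05 s, during which the arm holds its last target. There are 200 camera calls.

TASK

Fold the open side latch of the kimchi container's lid fully down against the side, so that the lid is held. Then turn the wing screw on the lid clockwise until you feel the press inside bottom, snug but not forced, back it off a quarter of a turn and let go, leaving the other things on the ledge alone.

Things in the scene. Friction and masses are not known exactly. Their poses are not given: they have to be found in the camera images.
- container: Beige plastic kimchi container, fixed to the ledge; lid 158 x 208 mm (x, y), its top 110 mm above the ledge; body walls 98 mm from the centre in y. Origin: centre of its underside, z up. The wing screw stands on the middle of the lid; the open latch is on the +y end, a like latch on the -y end is already closed.
- wing (a point): Centre of the press screw's steel wing, on its upright axis, 158 mm above the ledge. The wing is an upright flat bar 52 mm long (this point's x axis), 10 mm thick (y axis), 145 to 169 mm above the ledge; pinch it across its thickness. Below it a shaft 9 mm thick, and a collar 34 mm wide, 18 mm high on the lid. It turns without rising or sinking and stays where left; clockwise from above screws down.
- pin_top (a point): Top of the dark steel spindle, 8 mm thick, that stands out of the middle of the wing's top, on the screw's axis; it goes down with the press, 3.8 mm per rad of the screw (24 mm a turn), and stands 174 to 182 mm above the ledge. Only a rough sign of the setting, as readings are not exact.
- latch (a joint): Angle of the open latch: 0 when folded fully down flat against the container's side, pi/2 when it stands straight out, 1.4 to 1.9 at the start. Stiff hinge (0.03 N m): it stays where it is left.
- latch_tip (a point): Middle of the free edge of the open latch, a beige flap 50 mm wide, 5 mm thick and reaching 43 mm from its hinge. When closed it hangs with its outer face 110 mm from the container's centre in y and its lower edge 61 mm above the ledge.
- latch_hinge (a point): Middle of the hinge line of the open latch, 104 mm above the ledge and 104 mm from the container's centre along +y; its axes are the container's: hinge line along x, y away from the container.
- screw: The press screw (origin on its axis at the lid top). Free turning takes 0.04 N m. It starts 0.8 to 1.8 rad before a hard bottom; the wing's direction there differs each time and is found only by feel: from there torque rises about 8 N m per rad (the collar gives). 0.15 N m above free turning counts as bottomed; beyond 0.8 N m it is forced and fails. It can turn back 3.6 rad from the bottom.
- jar: Brown glazed jar with a knobbed lid, 124 mm wide, 160 mm high, a bystander; origin at the underside of its middle.
- mug: White mug, 80 mm wide, 90 mm high, a bystander; origin at the underside of its middle.
- ladle: Steel ladle, bowl 88 mm wide, lying on the ledge, handle 300 mm long, a bystander; origin at the centre of its bowl's underside.
- cutting_board: White plastic cutting board, 170 x 240 x 10 mm, flat on the ledge, a bystander; origin at the underside of its middle.
- paddle: Bamboo paddle, 250 mm long, on the cutting board, a bystander; origin at the underside of its middle.
- bowl: Steel bowl, 110 mm wide, 50 mm high, a bystander; origin at the underside of its middle.
- dish: Small white dish, 52 mm wide, 16 mm high, on the container's lid near its (-x, -y) corner, a bystander; origin at the underside of its middle.
- sleeve (a joint): Slight sprung twist of the beige collar (34 mm wide, with a lug to -x) under the screw: 0 without load, negative when the screw is loaded clockwise (seen from above), 8 N m per rad, so -0.005 in free turning, -0.1 at 0.8 N m. Too small to see and about as small as the noise of the reading.

How it is judged:
By the outcome, as a careful person would: the job done as asked, in the order asked, and still so for the second after the job is handed in, with the robot touching nothing.
It also fails if it takes over 70 s, if anything falls off the work surface, if the arm or the gripper's body presses on something with over 40 N, if the wrist force passes 120 N, or if a joint passes its speed limit or range.

## Working session

There is one attempt and no reset: what is moved stays moved. The work goes in short steps, Python scripts to look and compute and a tool call to move; the robot and the scene stay as the last step left them, time stands still between calls to the robot, and variables do not carry over. Pictures are saved under pics/ and viewed, about 8 in all and at most 12, crops included, and the job is handed in when it is done.

Besides the shell and the picture viewer there is one more tool, called as name(argument=value, ...) on one line, values as JSON. move_arm: Moves the arm, as the interface text tells. Its arguments: {"type":"object","properties":{"steps":{"type":"array"},"hand":{"type":"number"},"squeeze":{"type":"number"}},"required":["steps"]}

```bash
mkdir -p pics; cat > h.py <<'E'
import numpy as np, cv2
from cell import env
from scipy.spatial.transform import Rotation as R
def campose(n, o=None):
    c=env.calibration(n); K=np.array(c["intrinsics"])
    if n=="wrist":
        o=o or env.get_obs(); M=np.array(c["mount"])
        T=np.eye(4); T[:3,:3]=R.from_euler('xyz',o["tool_rot"],degrees=True).as_matrix(); T[:3,3]=o["tool_pos"]
        T=T@M; return K,T[:3,:3],T[:3,3]
    q=np.array(c["orientation"],float)
    Rm=q if q.shape==(3,3) else (R.from_euler('xyz',q,degrees=True).as_matrix() if q.size==3 else None)
    return K,Rm,np.array(c["position"])
def shot(n):
    o=env.get_obs(); p,d=env.read_camera(n); return p,d,campose(n,o)
def cloud(d,P):
    K,Rm,t=P; v,u=np.mgrid[:d.shape[0],:d.shape[1]]
    X=np.stack([(u-K[0,2])/K[0,0]*d,-(v-K[1,2])/K[1,1]*d,-d],-1)
    return X@Rm.T+t
def proj(p,P):
    K,Rm,t=P; c=(np.asarray(p)-t)@Rm; c=c*[1,-1,-1]; return (K@c)[:2]/c[2]
def save(n,p): cv2.imwrite("pics/"+n+".png",cv2.cvtColor(p,cv2.COLOR_RGB2BGR))
E
python3 - <<'E'
from h import *
print(env.get_obs())
for n in("side","top"):
    print(env.calibration(n))
    p,d,P=shot(n); save(n,p); X=cloud(d,P)
    np.savez("/tmp/"+n,p=p,X=X,d=d)
    for q in("container","wing","latch","latch_tip","screw","jar","mug","bowl","dish","ladle"):
        for r in env.cut_out(n,q)[:2]:
            m=r["region"]&(d>0)
            if m.sum():print(n,q,round(r["conf"],2),np.round(r["uv"]),m.sum(),np.round(np.median(X[m],0),3),np.round(np.percentile(X[m],2,0),3),np.round(np.percentile(X[m],98,0),3))
print({k:np.array(v).tolist() for k,v in env.calibration("wrist").items()})
E
```

```text
{'time_s': 0.0, 'qpos': array([64.52026483, 18.44016942, -4.01333737, 83.17481288,  1.29432568,
       78.5429199 , -3.25811971]), 'joint_velocities': array([-0.02404968, -0.04953951, -0.01467632,  0.02934238, -0.01172902,
        0.08583669, -0.01651055]), 'effort': array([-2.26180719e-04, -4.91297507e+01, -4.03852863e-01, -3.12527633e+01,
       -6.39656908e-02,  4.35798825e-02,  1.73731723e-04]), 'tool_pos': array([ 0.28756226, -0.58231485,  0.22944943]), 'tool_rot': array([-1.79887297e+02,  5.89494107e-03,  2.62891523e+01]), 'force': array([ 0.52655419, -0.32852411, -0.09453814]), 'wrist_torque': array([-0.01941349,  0.05455793, -0.0187839 ]), 'grip_width': 0.08715580428417584}
{'intrinsics': array([[492.67280212,   0.        , 286.99484629],
       [  0.        , 492.67280212, 201.643321  ],
       [  0.        ,   0.        ,   1.        ]]), 'position': array([-0.28410038,  0.88609919,  1.06060075]), 'orientation': array([  52.33341153,   -1.22907519, -133.12079102])}
side container 0.82 [313. 216.] 3327 [0.508 0.006 0.109] [ 0.438 -0.137  0.005] [0.625 0.082 0.155]
side wing 
[... 2416 characters left out ...]
. 233.] 232 [ 0.521 -0.131  0.119] [ 0.497 -0.153  0.109] [ 0.543 -0.107  0.13 ]
top ladle 0.94 [360. 161.] 607 [ 0.755 -0.189  0.013] [ 0.714 -0.228 -0.001] [0.786 0.066 0.04 ]
top ladle 0.44 [278. 245.] 284 [0.488 0.067 0.107] [ 0.462  0.042 -0.002] [0.523 0.093 0.115]
{'intrinsics': [[327.9457032608549, 0.0, 276.64801330775293], [0.0, 327.9457032608549, 214.44728869190448], [0.0, 0.0, 1.0]], 'mount': [[-0.0009579974090309614, 0.9587832983773523, 0.28413670828248666, 0.07837484198149584], [0.9999992566796584, 0.0011328201303111686, -0.0004509530811795215, -0.0008069850947061141], [-0.0007542420654894096, 0.2841360650660084, -0.9587836709329741, -0.15465992612580612], [0.0, 0.0, 0.0, 1.0]]}
```

```bash
python3 - <<'E'
from h import *
z=np.load("/tmp/top.npz"); X=z["X"];p=z["p"]
m=(abs(X[...,2]-.11)<.008)&(abs(X[...,0]-.535)<.17)&(abs(X[...,1]+.03)<.2)
m=cv2.morphologyEx(m.astype(np.uint8),cv2.MORPH_OPEN,np.ones((3,3)))
n,l,s,c=cv2.connectedComponentsWithStats(m); 
k=1+np.argmax(s[1:,4]); pts=X[l==k][:,:2]
print(cv2.minAreaRect((pts*1000).astype(np.float32)),len(pts))
w=(X[...,2]>.14)&(abs(X[...,0]-.535)<.06)&(abs(X[...,1]+.04)<.06)
W=X[w]; cc=W[:,:2].mean(0); u,sv,vt=np.linalg.svd(W[:,:2]-cc); print("wing",cc,W.mean(0),vt[0],sv,np.degrees(np.arctan2(vt[0,1],vt[0,0])),W[:,2].max(), np.ptp((W[:,:2]-cc)@vt[0]))
a=cv2.resize(p[130:330,190:460],None,fx=2.9,fy=2.9,interpolation=3)
save("c1",a)
s=np.load("/tmp/side.npz")["p"]; save("c2",cv2.resize(s[130:330,210:430],None,fx=3,fy=3,interpolation=3))
E
```

```text
((529.8310546875, -30.179306030273438), (158.51254272460938, 257.8789367675781), 23.29306983947754) 3479
wing [ 0.53542815 -0.04575872] [ 0.53542815 -0.04575872  0.16656006] [ 0.33477754 -0.94229719] [0.13594125 0.02998507] -70.44098928738251 0.1805006481361544 0.050799018812402896
```

View pics/c1.png

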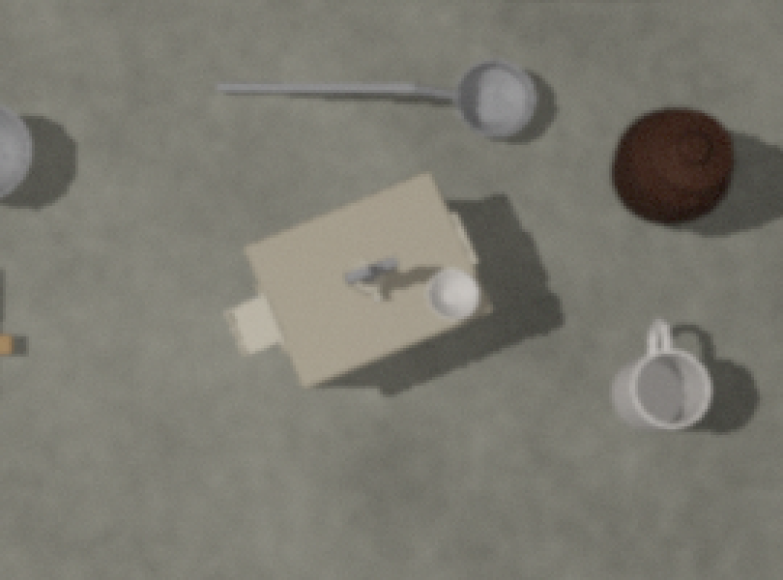

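View pics/c2.png

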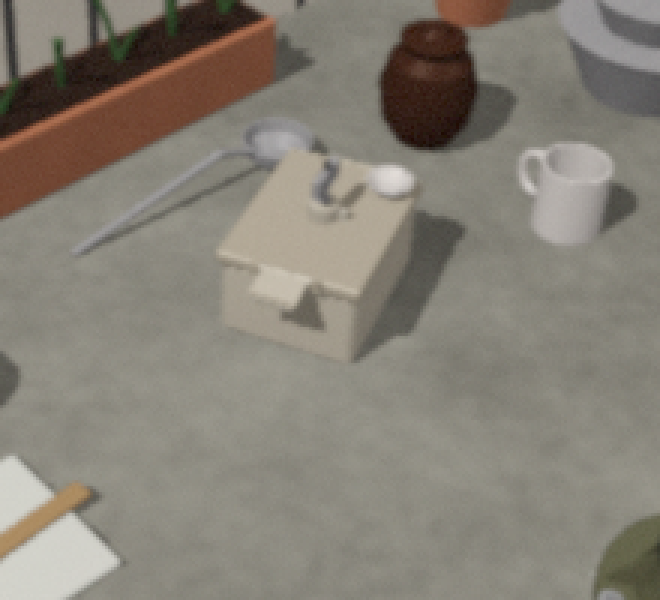

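The top crop shows the container lid with its middle near (365,280), the wing near (370,270) lying along the container's y axis, and the latch near (255,323) on the +y end. The side crop shows the latch at about (283,288), standing roughly straight out. Next I'll move above the latch with the jaws along the container's x axis.

move_arm(steps=[[[0.05,-0.053,0],-0.15],[[0.093,-0.1,0],-0.3],[[0.14,-0.15,0],-0.45],[[0.187,-0.2,0],-0.6],[[0.233,-0.25,0],-0.75],[[0.28,-0.3,0],-0.9],[[0.327,-0.35,0],-1.05],[[0.373,-0.4,0],-1.2],[[0.42,-0.45,0],-1.35],[[0.467,-0.501,0],-1.52],[[0.467,-0.501,0],-1.52],[[0.467,-0.501,0],-1.52],[[0.467,-0.501,0],-1.52],[[0.467,-0.501,0],-1.52]], hand=1, squeeze=25)

```text
time_s: 2.85
tool_pos: [0.4846, 0.0714, 0.2304]
tool_rot: [-180.0, 0.0, 113.2]
force: [1.0, -0.2, -0.0]
grip_width: 0.0004
```

```bash
python3 - <<'E'
from h import *
o=env.get_obs(); print({k:np.round(o[k],3) for k in o})
p,d,P=shot("wrist"); save("w1",p); X=cloud(d,P); np.savez("/tmp/w1",p=p,X=X)
for q in("container","wing","screw","latch","latch_tip","pin_top"):
    for r in env.cut_out("wrist",q)[:1]:
        m=r["region"]&(d>0); Y=X[m]
        print(q,round(r["conf"],2),np.round(r["uv"]),m.sum(),np.round(np.median(Y,0),3),np.round(np.percentile(Y,3,0),3),np.round(np.percentile(Y,97,0),3))
        r0=cv2.minAreaRect((Y[:,:2]*1000).astype(np.float32)); print(r0)
E
```

```text
{'time_s': np.float64(2.85), 'qpos': array([ 31.057,   0.413, -42.299, 103.926,   0.331,  75.791,  11.891]), 'joint_velocities': array([ 0.122, -0.137, -0.007, -0.041, -0.161, -0.021, -0.058]), 'effort': array([-4.3600e-01, -2.3885e+01, -5.0200e-01, -3.0990e+01, -8.8000e-02,
        4.8000e-02,  4.0000e-03]), 'tool_pos': array([0.485, 0.071, 0.23 ]), 'tool_rot': array([-1.79969e+02,  3.80000e-02,  1.13213e+02]), 'force': array([ 1.043, -0.198, -0.043]), 'wrist_torque': array([ 0.016, -0.15 , -0.   ]), 'grip_width': np.float64(0.0)}
container 0.67 [280. 234.] 9023 [0.493 0.056 0.109] [0.437 0.004 0.021] [0.567 0.089 0.113]
((522.4268188476562, 10.038597106933594), (176.3411102294922, 183.97303771972656), 68.340087890625)
screw 0.57 [282. 347.] 114 [ 0.529 -0.02   0.158] [ 0.477 -0.027  0.152] [0.534 0.095 0.319]
((505.8692932128906, 35.17304992675781), (9.146379470825195, 133.10694885253906), 22.89261245727539)
latch 0.77 [280. 212.] 2932 [0.49  0.07  0.108] [0.466 0.046 0.104] [0.516 0.094 0.112]
((491.02142333984375, 70.33987426757812), (55.104766845703125, 46.207115173339844), 21.065631866455078)
latch_tip 0.7 [283. 214.] 2999 [0.49  0.07  0.108] [0.465 0.046 0.104] [0.516 0.095 0.112]
((492.29046630859375, 68.97792053222656), (69.1229248046875, 49.565185546875), 22.780284881591797)
```

View pics/w1.png

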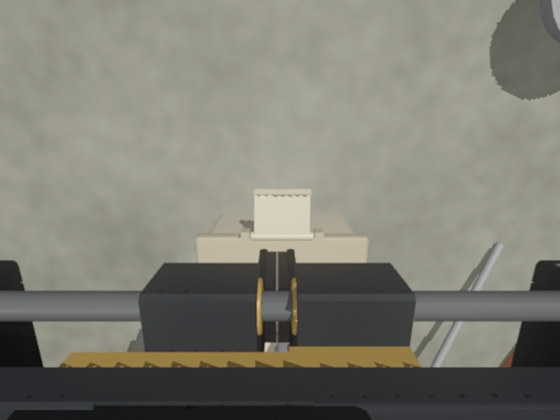

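The wrist view shows the latch at about (283,213), standing straight out, with the shut fingers at column 278. I'll shift about 4 mm sideways and 12 mm outward, press down past the hinge, then push inward.

move_arm(steps=[[[0.012,0.004,0.05],0],[[0.012,0.004,0.1],0],[[0.012,0.004,0.11],0],[[0.012,0.004,0.12],0],[[0.012,0.004,0.128],0],[[0.012,0.004,0.136],0],[[0.012,0.004,0.144],0],[[0.012,0.004,0.152],0],[[0.008,0.004,0.153],0],[[0.004,0.004,0.153],0],[[0.0,0.004,0.153],0],[[-0.003,0.004,0.153],0],[[-0.003,0.004,0.153],0]])

```text
time_s: 4.82
tool_pos: [0.4899, 0.0714, 0.0777]
tool_rot: [180.0, 0.0, 113.3]
force: [-0.3, 0.9, -0.5]
grip_width: 0.0006
```

move_arm(steps=[[[-0.002,0,0],0],[[-0.004,0,0],0],[[-0.006,0,0],0],[[-0.006,0,0],0]])

```text
time_s: 5.32
tool_pos: [0.4916, 0.0671, 0.0774]
tool_rot: [-180.0, -0.0, 113.4]
force: [-1.6, 3.4, 0.3]
grip_width: 0.0004
```

move_arm(steps=[[[-0.001,0,0],0],[[-0.002,0,0],0],[[-0.003,0,0],0],[[-0.003,0,0],0]])

```text
time_s: 5.82
tool_pos: [0.4917, 0.067, 0.0774]
tool_rot: [-179.9, -0.2, 113.5]
force: [-4.7, 7.8, 1.3]
grip_width: 0.0003
```

The push was stopped at 9 N with no further motion, so the latch is against the wall. I'll retreat and move above the wing to look.

move_arm(steps=[[[0.03,0,0],0],[[0.04,0,-0.05],0],[[0.04,0,-0.11],0],[[0.03,0,-0.163],0],[[-0.03,-0.003,-0.163],0.04],[[-0.09,-0.005,-0.163],0.07],[[-0.121,-0.005,-0.163],0.07],[[-0.121,-0.005,-0.163],0.07],[[-0.121,-0.005,-0.163],0.07]], hand=-1)

```text
time_s: 6.95
tool_pos: [0.5363, -0.0476, 0.2405]
tool_rot: [-180.0, -0.0, 109.5]
force: [-0.4, -0.0, -0.3]
grip_width: 0.0819
```

```bash
python3 - <<'E'
from h import *
o=env.get_obs(); print({k:np.round(o[k],3) for k in ("tool_pos","tool_rot","qpos","force","wrist_torque","grip_width")})
p,d,P=shot("wrist"); save("w2",p); X=cloud(d,P); np.savez("/tmp/w2",p=p,X=X)
for q in("wing","pin_top","latch","latch_tip"):
    for r in env.cut_out("wrist",q)[:1]:
        m=r["region"]&(d>0); Y=X[m]
        print(q,round(r["conf"],2),np.round(r["uv"]),m.sum(),np.round(np.median(Y,0),3),np.round(np.percentile(Y,3,0),3),np.round(np.percentile(Y,97,0),3))
t=o["tool_pos"]
w=(X[...,2]>.163)&(X[...,2]<.172)&(np.hypot(X[...,0]-.535,X[...,1]+.046)<.04)
Y=X[w]; print(len(Y)); r0=cv2.minAreaRect((Y[:,:2]*1000).astype(np.float32)); print(r0, np.median(Y[:,2]))
c=Y.mean(0);u,s,vt=np.linalg.svd(Y[:,:2]-c[:2]);print(c,vt[0],np.degrees(np.arctan2(vt[0,1],vt[0,0])))
w=(X[...,2]>.172)&(X[...,2]<.19)&(np.hypot(X[...,0]-.535,X[...,1]+.046)<.03)
Y=X[w]; print("pin",len(Y),Y.mean(0) if len(Y) else 0, np.percentile(Y[:,2],90) if len(Y) else 0)
E
```

```text
{'tool_pos': array([ 0.536, -0.048,  0.24 ]), 'tool_rot': array([-1.79994e+02, -4.90000e-02,  1.09490e+02]), 'qpos': array([ 36.923,   6.938, -37.266,  97.106,   4.253,  77.418,  18.42 ]), 'force': array([-0.436, -0.024, -0.335]), 'wrist_torque': array([ 0.048, -0.038, -0.051]), 'grip_width': np.float64(0.082)}
wing 0.85 [281. 217.] 913 [ 0.537 -0.039  0.169] [ 0.528 -0.067  0.152] [ 0.549 -0.02   0.171]
latch 0.82 [274.  77.] 618 [0.497 0.054 0.108] [0.473 0.043 0.106] [0.521 0.065 0.11 ]
latch_tip 0.95 [271.  77.] 640 [0.498 0.054 0.108] [0.473 0.043 0.105] [0.52  0.066 0.11 ]
843
((538.9738159179688, -44.100990295410156), (9.780405044555664, 52.041603088378906), 19.766921997070312) 0.16926191886625838
[ 0.53842534 -0.04258357  0.16914179] [-0.33801002  0.94114251] 109.75567995726088
pin 110 [ 0.53865059 -0.04358982  0.1786671 ] 0.18030431379979464
```

View pics/w2.png

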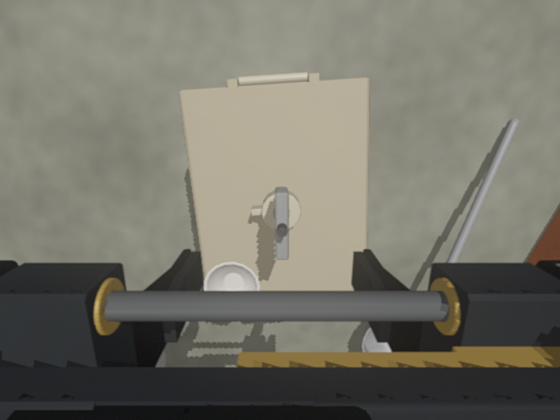

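The wrist view shows the latch folded: only its hinge barrel is visible, at (273,77). The wing is at (281,220), parallel to the tool's x axis, and the fit gives a 9.8 x 52 mm bar centred at (0.539, -0.044). I'll descend and pinch it.

move_arm(steps=[[[0.002,0.004,0.04],0],[[0.002,0.004,0.07],0],[[0.002,0.004,0.092],0],[[0.002,0.004,0.092],0]])

```text
time_s: 7.7
tool_pos: [0.5382, -0.0455, 0.1471]
tool_rot: [-179.8, -0.1, 109.4]
force: [-0.2, 0.1, -0.0]
grip_width: 0.0873
```

move_arm(steps=[[[0,0,0],0],[[0,0,0],0],[[0,0,0],0],[[0,0,0],0],[[0,0,0],0],[[0,0,0],0],[[0,0,0],0],[[0,0,0],0]], hand=1, squeeze=25)

```text
time_s: 8.7
tool_pos: [0.5396, -0.0461, 0.1485]
tool_rot: [-180.0, 0.0, 109.4]
force: [0.1, 0.4, -0.3]
grip_width: 0.015
```

```bash
cat > s.py <<'E'
from h import *
o=env.get_obs(); print({k:np.round(o[k],3).tolist() for k in ("time_s","tool_pos","tool_rot","qpos","force","wrist_torque","grip_width")})
E
python3 s.py
```

```text
{'time_s': 8.7, 'tool_pos': [0.54, -0.046, 0.148], 'tool_rot': [-179.996, 0.002, 109.365], 'qpos': [35.588, 11.524, -37.106, 103.567, 7.506, 67.376, 15.504], 'force': [0.11, 0.364, -0.345], 'wrist_torque': [0.004, -0.097, 0.012], 'grip_width': 0.015}
```

move_arm(steps=[[[0,0,0],0],[[0,0,0],0],[[0,0,0],0.0],[[0,0,0],0.05],[[0,0,0],0.1],[[0,0,0],0.15],[[0,0,0],0.2],[[0,0,0],0.2],[[0,0,0],0.2]])

```text
time_s: 9.82
tool_pos: [0.5395, -0.0461, 0.1485]
tool_rot: [-180.0, 0.0, 98.0]
force: [-0.1, -0.1, 0.8]
grip_width: 0.0097
```

```bash
python3 s.py
```

```text
{'time_s': 9.825, 'tool_pos': [0.54, -0.046, 0.149], 'tool_rot': [-179.981, 0.007, 97.951], 'qpos': [34.507, 11.334, -35.868, 103.603, 7.178, 67.349, 4.346], 'force': [-0.121, -0.083, 0.781], 'wrist_torque': [-0.028, 0.073, -0.019], 'grip_width': 0.01}
```

move_arm(steps=[[[0,0,0],0.06],[[0,0,0],0.12],[[0,0,0],0.18],[[0,0,0],0.24],[[0,0,0],0.3],[[0,0,0],0.36],[[0,0,0],0.42],[[0,0,0],0.48],[[0,0,0],0.54],[[0,0,0],0.54]])

```text
time_s: 11.08
tool_pos: [0.5391, -0.0461, 0.1485]
tool_rot: [-179.9, 0.0, 67.0]
force: [-1.9, -0.8, 1.1]
grip_width: 0.0097
```

```bash
cat > t.py <<'E'
from h import *
L=[]
for i in range(4):
    o=env.get_obs(); L.append([o["wrist_torque"][2],o["effort"][6],o["tool_rot"][2],o["grip_width"]*1000])
    if i<3: env.read_camera("side")
L=np.array(L); print(np.round(L[:,0],3),"mean Tz, eff7, yaw, width",np.round(L.mean(0),3), "t",o["time_s"], "F",np.round(o["force"],1), "j7",np.round(o["qpos"][6],1))
E
python3 t.py
```

```text
[-0.011 -0.021 -0.023  0.025] mean Tz, eff7, yaw, width [-7.0000e-03 -6.7000e-02  6.7039e+01  9.7810e+00] t 11.225 F [-2.2 -0.8  2.9] j7 -25.9
```

move_arm(steps=[[[0,0,0],0.03],[[0,0,0],0.06],[[0,0,0],0.06]])

```text
time_s: 11.6
tool_pos: [0.5392, -0.046, 0.1485]
tool_rot: [-180.0, 0.0, 63.5]
force: [-4.4, 0.6, 2.2]
grip_width: 0.0095
```

```bash
python3 t.py
```

```text
[ 0.017 -0.006  0.062  0.052] mean Tz, eff7, yaw, width [ 3.1000e-02 -5.8000e-02  6.3529e+01  9.8860e+00] t 11.75 F [-5.   0.5  3.8] j7 -29.4
```

move_arm(steps=[[[0,-0.001,0],0.03],[[0,-0.001,0],0.06],[[0,-0.001,0],0.06]])

```text
time_s: 12.12
tool_pos: [0.539, -0.0459, 0.1485]
tool_rot: [180.0, 0.0, 60.1]
force: [-1.6, -1.1, -0.2]
grip_width: 0.0098
```

```bash
python3 t.py
```

```text
[0.048 0.02  0.023 0.021] mean Tz, eff7, yaw, width [ 2.8000e-02 -5.6000e-02  6.0074e+01  9.7590e+00] t 12.275 F [-1.5 -0.4  0.2] j7 -32.8
```

move_arm(steps=[[[0,0,0],0.03],[[0,0,0],0.06],[[0,0,0],0.06]])

```text
time_s: 12.65
tool_pos: [0.5389, -0.0458, 0.1485]
tool_rot: [180.0, 0.0, 56.6]
force: [-1.5, -2.6, -0.7]
grip_width: 0.01
```

```bash
python3 t.py
```

```text
[ 0.028  0.016  0.035 -0.028] mean Tz, eff7, yaw, width [ 1.3000e-02 -5.5000e-02  5.6641e+01  9.7460e+00] t 12.8 F [-0.6 -2.9 -0.2] j7 -36.1
```

move_arm(steps=[[[0,0,0],0.03],[[0,0,0],0.06],[[0,0,0],0.06]])

```text
time_s: 13.18
tool_pos: [0.5388, -0.0458, 0.1485]
tool_rot: [180.0, 0.0, 53.2]
force: [-1.2, -2.2, -1.0]
grip_width: 0.01
```

```bash
python3 t.py
```

```text
[0.08  0.052 0.015 0.032] mean Tz, eff7, yaw, width [ 4.5000e-02 -5.4000e-02  5.3206e+01  9.7910e+00] t 13.325 F [-1.1 -3.  -1.3] j7 -39.5
```

move_arm(steps=[[[0,0,0],0.03],[[0,0,0],0.06],[[0,0,0],0.06]])

```text
time_s: 13.7
tool_pos: [0.5388, -0.0457, 0.1485]
tool_rot: [180.0, 0.0, 49.8]
force: [-0.2, -2.2, -1.3]
grip_width: 0.0099
```

```bash
python3 t.py
```

```text
[ 0.046  0.065 -0.022  0.029] mean Tz, eff7, yaw, width [ 3.000e-02 -5.400e-02  4.977e+01  9.737e+00] t 13.85 F [-0.8 -2.7 -1. ] j7 -42.9
```

move_arm(steps=[[[0,0,0],0.03],[[0,0,0],0.06],[[0,0,0],0.06]])

```text
time_s: 14.22
tool_pos: [0.5387, -0.0457, 0.1485]
tool_rot: [180.0, 0.0, 46.3]
force: [-1.5, -3.8, -0.2]
grip_width: 0.0098
```

```bash
python3 t.py
```

```text
[0.056 0.01  0.003 0.032] mean Tz, eff7, yaw, width [ 2.5000e-02 -5.4000e-02  4.6335e+01  9.7660e+00] t 14.375 F [-0.8 -2.3 -1.4] j7 -46.3
```

move_arm(steps=[[[0,0,0],0.03],[[0,0,0],0.06],[[0,0,0],0.06]])

```text
time_s: 14.75
tool_pos: [0.5387, -0.0456, 0.1485]
tool_rot: [-180.0, 0.0, 42.9]
force: [-0.7, -2.3, -0.7]
grip_width: 0.0098
```

```bash
python3 t.py
```

```text
[0.01  0.022 0.004 0.019] mean Tz, eff7, yaw, width [ 1.4000e-02 -5.4000e-02  4.2899e+01  9.7440e+00] t 14.9 F [-1.  -2.5 -1.3] j7 -49.6
```

move_arm(steps=[[[0,0,0],0.03],[[0,0,0],0.06],[[0,0,0],0.06]])

```text
time_s: 15.28
tool_pos: [0.5387, -0.0456, 0.1485]
tool_rot: [-180.0, 0.0, 39.4]
force: [-1.3, -2.6, -1.1]
grip_width: 0.0098
```

```bash
python3 t.py
```

```text
[ 0.    -0.009  0.03  -0.036] mean Tz, eff7, yaw, width [-4.0000e-03 -5.4000e-02  3.9462e+01  9.7750e+00] t 15.425 F [-1.5 -3.  -0.7] j7 -53.0
```

move_arm(steps=[[[0,0,0],0.03],[[0,0,0],0.06],[[0,0,0],0.06]])

```text
time_s: 15.8
tool_pos: [0.5387, -0.0456, 0.1485]
tool_rot: [-180.0, 0.0, 36.0]
force: [-1.9, -2.6, -0.5]
grip_width: 0.0097
```

```bash
python3 t.py
```

```text
[-0.007  0.001 -0.004  0.009] mean Tz, eff7, yaw, width [-0.    -0.054 36.026  9.814] t 15.95 F [-2.3 -2.6 -0.1] j7 -56.4
```

move_arm(steps=[[[0,0,0],0.03],[[0,0,0],0.06],[[0,0,0],0.06]])

```text
time_s: 16.32
tool_pos: [0.5386, -0.0455, 0.1485]
tool_rot: [-180.0, 0.0, 32.6]
force: [-3.1, -2.2, -0.2]
grip_width: 0.0098
```

```bash
python3 t.py
```

```text
[-0.013  0.002  0.039 -0.021] mean Tz, eff7, yaw, width [ 1.0000e-03 -5.4000e-02  3.2588e+01  9.8410e+00] t 16.475 F [-2.4 -1.7 -0.2] j7 -59.8
```

move_arm(steps=[[[0,0,0],0.03],[[0,0,0],0.06],[[0,0,0],0.06]])

```text
time_s: 16.85
tool_pos: [0.5387, -0.0455, 0.1485]
tool_rot: [180.0, 0.0, 29.2]
force: [-2.3, -2.0, -0.8]
grip_width: 0.0102
```

```bash
python3 t.py
```

```text
[0.316 0.26  0.231 0.289] mean Tz, eff7, yaw, width [ 0.274 -0.319 29.172 10.006] t 17.0 F [-2.8 -1.8 -0.3] j7 -63.1
```

The torque jumped to 0.27 N m, against about 0.02 while turning freely, and the wrist joint effort agrees at 0.26 above free. The screw is bottomed and snug, so I'll back it off a quarter turn.

move_arm(steps=[[[0,0,0],-0.05],[[0,0,0],-0.15],[[0,0,0],-0.25],[[0,0,0],-0.35],[[0,0,0],-0.45],[[0,0,0],-0.55],[[0,0,0],-0.65],[[0,0,0],-0.75],[[0,0,0],-0.85],[[0,0,0],-0.95],[[0,0,0],-1.05],[[0,0,0],-1.15],[[0,0,0],-1.25],[[0,0,0],-1.35],[[0,0,0],-1.45],[[0,0,0],-1.54],[[0,0,0],-1.59],[[0,0,0],-1.59],[[0,0,0],-1.59]])

```text
time_s: 19.38
tool_pos: [0.5396, -0.0458, 0.1486]
tool_rot: [179.9, 0.1, 120.2]
force: [1.9, -3.1, -4.3]
grip_width: 0.01
```

```bash
python3 t.py
```

```text
[-0.071 -0.022 -0.019  0.006] mean Tz, eff7, yaw, width [-2.70000e-02  9.00000e-03  1.20202e+02  9.93800e+00] t 19.525 F [ 3.2 -2.3 -5.4] j7 26.2
```

Now I'll open the gripper, rise straight up and look.

move_arm(steps=[[[0,0,0],0],[[0,0,0],0],[[0,0,0],0],[[0,0,0],0],[[0,0,0],0],[[0,0,0],0],[[0,0,-0.03],0],[[0,0,-0.06],0],[[0,0,-0.092],0],[[0,0,-0.092],0],[[0,0,-0.092],0]], hand=-1)

```text
time_s: 20.9
tool_pos: [0.5383, -0.0457, 0.2399]
tool_rot: [-180.0, -0.0, 120.2]
force: [0.2, -0.7, 0.1]
grip_width: 0.0865
```

```bash
python3 s.py; python3 - <<'E'
from h import *
p,d,P=shot("wrist"); save("w3",p); X=cloud(d,P)
w=(X[...,2]>.163)&(X[...,2]<.172)&(np.hypot(X[...,0]-.539,X[...,1]+.044)<.04)
Y=X[w]; print(len(Y),cv2.minAreaRect((Y[:,:2]*1000).astype(np.float32)))
c=Y.mean(0);u,s,vt=np.linalg.svd(Y[:,:2]-c[:2]);print(np.degrees(np.arctan2(vt[0,1],vt[0,0])))
w=(X[...,2]>.172)&(X[...,2]<.19)&(np.hypot(X[...,0]-.539,X[...,1]+.044)<.03)
Y=X[w]; print("pin",len(Y), np.percentile(Y[:,2],90))
p,d,P=shot("side"); save("s3",cv2.resize(p[130:330,210:430],None,fx=3,fy=3,interpolation=3)); X=cloud(d,P)
for q in("latch","latch_tip"):
    for r in env.cut_out("side",q)[:1]:
        Y=X[r["region"]&(d>0)]-[.539,-.044,0]; a=np.radians(22.3)
        print(q,r["conf"],len(Y),"y,z pct",np.round(np.percentile(Y@[-np.sin(a),np.cos(a),0],[3,50,97]),3),np.round(np.percentile(Y[:,2],[3,50,97]),3))
E
```

```text
{'time_s': 20.9, 'tool_pos': [0.538, -0.046, 0.24], 'tool_rot': [-179.951, -0.021, 120.249], 'qpos': [37.686, 7.384, -38.533, 96.865, 4.711, 77.441, 28.604], 'force': [0.25, -0.742, 0.122], 'wrist_torque': [0.046, -0.09, -0.039], 'grip_width': 0.087}
782 ((539.1284790039062, -44.09263610839844), (9.367021560668945, 51.94972610473633), 30.004756927490234)
-60.07785898868235
pin 122 0.18088456909735487
latch 0.57 200 y,z pct [0.106 0.111 0.116] [0.064 0.086 0.109]
latch_tip 0.54 221 y,z pct [0.099 0.11  0.116] [0.062 0.086 0.11 ]
```

View pics/s3.png

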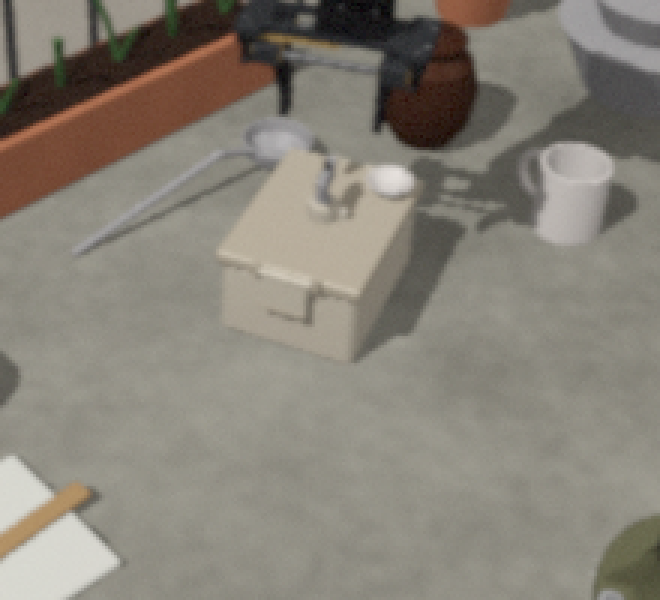

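View pics/w3.png

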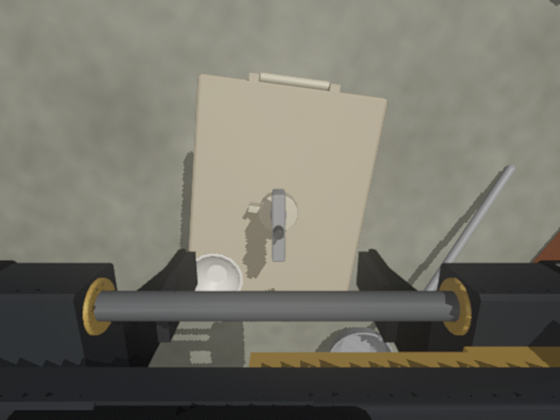

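Both views agree. In the side crop the latch lies flat near (290,295), measured at y 110 mm with its lower edge at about 62 mm. In the wrist view the wing is free at (279,225), at 119.9°.

```bash
python3 -c "
from cell import env; print(env.sign_off())"
```

```text
the job is handed in; nothing more can be done
None
```

The job is handed in, at about 21 s on the robot's clock; signing off gives no verdict.

- **Latch:** I folded it down and pressed it against the side with about 9 N, until it stopped moving. The last side view measured its outer face about 110 mm from the container's centre and its lower edge about 62 mm above the ledge, which matches closed.
- **Screw:** I turned it clockwise in small steps until the torque rose from about 0.02 to 0.27 N m, at a tool yaw of 29°. That is about 0.25 N m above free turning, so bottomed but well short of forced. I then turned it back about 91° of tool yaw and let go. The last wrist view put the wing at 119.9°, which is 90.7° back from the loaded stop. It is about 89° back from the estimated point where the press first touched bottom.
- **Rest of the ledge:** The gripper is open and clear above the lid, touching nothing. In the last views the dish, ladle, mug and jar looked undisturbed. I did not re-check the cutting board, paddle and bowl closely, but the arm never went near them.
- **A weak check:** The spindle height read about 180 to 181 mm before and after. That agrees with a net change of less than 1 mm, but it is too coarse to confirm the quarter turn.

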